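Switch off the tube heater and hold its guard open at 60 degrees

TASK

The digestion in the bench-top tube heater is over: switch the heater off by pressing down the front, white-dotted end of the red rocker on its panel while the clear guard is still shut. Then lift the guard by its black bar handle to 60 degrees from shut and keep holding it still at that angle, so that a colleague can reach in from the side and take out the hot tubes under its shelter. The guard falls shut from any angle, so never let it drop, finish with your gripper still holding it up, and leave everything else on the bench where it stands.

Things in the scene. Friction and masses are not known exactly. Their poses are not given: they have to be found in the camera images.
- reactor: tube heater fixed on the bench, left or right of the middle: white housing 280 (x) x 190 (y) x 105 mm high, flat top; origin at the centre of its underside, x to its rear, y to its left, z up. The front 100 mm of the top is the control panel (grey display on the left, red rocker at the right); behind it 12 tubes stand in an aluminium block under the clear guard
- power_switch (a joint): red rocker, 36 mm long (heater's x) x 24 mm wide, pivot under its middle, 100 mm in front of and 68 mm right of the heater's centre; bezel top 108 mm up. 0 rad = on (front end raised to 116 mm), 0.32 = off (front end at 110 mm). Stiff (4 N at the front end), stays where left: press fully. A blunt tip must bear only in front of the pivot, overhanging the front end if need be
- switch_press (a point): point on the top face of the rocker, 14 mm in front of its pivot, where its front end (white dot nearby) is to be pressed straight down by about 5 mm, to its stop
- guard_angle (a joint): opening angle of the clear hinged guard: 0 = shut (as it starts), 1.047 rad = 60 degrees, stop at 1.65; it opens upward, the front edge rising towards the rear, and falls shut from any angle (a light closing spring adds to its weight; 1 to 4 N at the handle holds it)
- guard: the clear plastic guard: a hood 165 mm long (x) x 176 mm wide (y) x 50 mm high, 4 mm walls, 0.3 to 0.6 kg; origin on the hinge line, with the heater's axes when shut; it turns about its y axis. When shut its top is 163 mm above the bench
- guard_handle (a point): middle of the guard's handle: round black bar, 12 mm diameter, 90 mm long along the heater's y, on two thin posts 40 mm either side of its middle; 34 mm free gap to the hood's front wall. When shut it is 147 mm above the bench, 42 mm above the panel, 205 mm in front of and 34 mm above the hinge line. Can be pinched from above; the bar turns in the grip as the guard swings
- guard_hinge (a point): middle of the guard's hinge line, at the rear of the heater's top, 125 mm behind its centre and 113 mm above the bench; the line runs along the heater's y
- rack: blue plastic cooling rack, 190 x 82 x 62 mm, origin at the centre of its underside, standing beside the heater on its left or right; leave alone
- tube_a: sealed glass tube 16 mm in diameter, 100 mm tall with its cap, standing in the cooling rack, origin at its foot; leave alone
- tube_b: sealed glass tube 16 mm in diameter, 100 mm tall with its cap, standing in the cooling rack, origin at its foot; leave alone
- tube_c: sealed glass tube 16 mm in diameter, 100 mm tall with its cap, standing in the cooling rack, origin at its foot; leave alone
- beaker: glass beaker 84 mm in diameter, 95 mm high, origin under its centre, on the left of the bench; leave alone
- wash_bottle: white wash bottle 64 mm in diameter, 185 mm high with its bent spout, origin under its centre; leave alone
- timer: white desk timer lying flat, 65 x 75 x 22 mm, origin under its centre; leave alone
- cap_jar: white jar with a green lid, 76 mm in diameter, 76 mm high, origin under its centre; leave alone
- marker: marker pen 130 mm long, 12 mm thick, lying flat along its x, origin under its centre; leave alone

How it is judged:
On the way, in this order (a step that is already met when the one before it is completed fails the run):
1. the rocker is switched to off while the guard is still shut (value of joint power_switch above 0.22 rad and value of joint guard_angle below 0.1 rad), for 0.2 s.
2. the guard is held still by the gripper at 60 degrees, give or take 8 (value of joint guard_angle between 0.908 and 1.187 rad and velocity of joint guard_angle between -0.1 and 0.1 rad/s and contact force between the fingers and guard above 0.5 N), for 0.3 s.
At the end, for the whole second after the job is handed in: The guard stands at 60 degrees from shut, within 8 degrees (0.908 to 1.187 rad), still (under 0.1 rad/s), with the gripper's fingers in contact with it (over 0.5 N) and carrying it, and the rocker is off (past 0.22 rad of its 0.32) (all of step 2 and value of joint power_switch above 0.22 rad); the arm keeps its last pose, push and grip.
It fails at once if the guard is dropped (falls at more than 1.5 rad/s) (velocity of joint guard_angle below -1.5 rad/s).
It fails at once if something else on the bench is shifted by more than 25 mm (distance of any of rack, tube_a, tube_b, tube_c, beaker, wash_bottle, timer, cap_jar, marker from where it was at the start of the episode above 0.025 m).
It also fails if it takes over 40 s, if anything falls off the work surface, if the arm or the gripper's body presses on something with over 40 N, if the wrist force passes 120 N, or if a joint passes its speed limit or range.

ROBOT

A 6-joint arm with a two-finger parallel gripper is mounted at the origin on the work surface. World frame = base frame: x ahead of the robot, y to its left, z up, the work surface at z = 0. Lengths are in m, angles in rad, forces in N, time in s.
With the tool pointing down it reaches from about 0.35 to 0.975 m from the base axis. Payload 4.9 kg.
Tool frame: the origin (TCP) lies midway between the tips of the shut fingers; the grasp point (between the pads) lies 19 mm behind it; z points along the fingers, y is the line along which they close (so a half turn about z gives the same grasp; the last joint's range is limited). The gripper opens to 85 mm and grips with 20 to 120 N. Pads are 22 mm wide; open, the fingers measure 114 mm over their backs; the gripper's body (76 mm by 85 mm) begins 54 mm behind the grasp point. The pads swing forward as they close: fully open they stand 13 mm farther back than shut.
Start: joints at [-1.29, 0.053, 1.613, -0, 1.476, -0.119], TCP at [0.243, -0.576, 0.231] pointing down, gripper open.
Joint ranges: [-3.01, 3.01], [-1.01, 2.22], [0.06, 2.58], [-1.02, 4.17], [0.09, 2.62], [-3.14, 3.14]. Speed limits (rad/s): [2.57, 2.57, 3.14, 3.14, 3.14, 3.14].

INTERFACE

Orientations are given as a unit quaternion [w, x, y, z].
In Python, from plant import * gives the robot as it stands.
- The arm moves only by the tool jog_arm, never from a script. Its argument "targets" is a list of rows, each a list of 3 entries, a list of its own where there are three numbers: the shift along the tool's x, y, z in units of 25 mm (1.0 is 25 mm), then the turn, a rotation vector about the tool's x, y, z in units of 8 degrees (1.0 is 8 degrees), then the opening in per cent of the stroke, from 0 (shut) to 100 (fully open). A call has 1 to 8 rows; each row is the pose to reach, as a shift and turn from the pose commanded when the call began, along the tool's axes at that moment; what a row does not reach only later rows make up. A row lasts 1/8 s, in which the tool goes at most 62.5 mm and 10.7 degrees, less where a joint would pass 70% of its speed; a pose out of reach is approached as far as the arm can. A call with a gripper value outside its range is refused whole. The fingers move at their own pace and stop on an object; the grip force is fixed at half the most. Time passes only in rows, so rows that repeat a pose let the fingers close. It gives the time, the measured TCP pose, the force, the opening and the grip force at its end, in the units of the state.
- state(): the state, without advancing time (a new reading comes with each control period).
- grab_frame(name): name is "side" or "top" or "wrist"; returns (picture, depth): 480x640x3 uint8, red, green, blue; 480x640 float32, m along the optical axis (not along the pixel's ray), 0 where there is no reading.
- camera_params(name): a dict with "fovy" (degrees; the focal length in pixels is half the picture's height over the tangent of half this angle, whatever the lens; pixels are square), "cx", "cy" (the principal point, pixels), "rvec" (rotation vector, rad) and "tvec" (3), from world to camera coordinates, as OpenCV has them; the wrist camera has in their place "hand_eye" (4x4, takes a point from camera to tool coordinates, whose origin is the TCP and whose axes are the flange's). Camera axes: x right, y down, z forward; pixel columns grow to the right and rows downward; lengths in m; the calibration is good to about 2 mm. A picture is of the moment at which its call begins: read the wrist's pose just before it. camera_params takes no time and is no camera call.
- job_done(): hands the job in; it is judged then, once.
The state is a dict: "time": time; "joint_pos": joint angles; "joint_vel": joint speeds; "joint_efforts": joint torques, N m; "tool_pos": TCP position; "tool_rot": TCP orientation; "contact_force": force on the tool from outside, world axes, zero at the start; "ft_torque": the same for the moment, N m; "gripper_width": opening from 0.0 (shut) to 1.0 (fully open); "grasp_force": force on a finger pad.
Only numpy, scipy, OpenCV 4.12 (cv2) and the standard library are available. Lean on these libraries where they do the work, as an engineer would, in place of code of your own. Each camera call takes 0.05 s, during which the arm holds its last target. There are 200 camera calls.

## Working session

There is one attempt and no reset: what is moved stays moved. The work goes in short steps, Python scripts to look and compute and a tool call to move; the robot and the scene stay as the last step left them, time stands still between calls to the robot, and variables do not carry over. Pictures are saved under pics/ and viewed, at most 10 in all, crops included, and the job is handed in when it is done.

Besides the shell and the picture viewer there is one more tool, called by a JSON object that holds its "method" and its "body". jog_arm: Moves the arm, as the interface text tells. Its arguments: {"type":"object","properties":{"targets":{"type":"array"}},"required":["targets"]}

```bash
mkdir -p pics; ls
cat > h.py <<'E'
from plant import *
import numpy as np, cv2
from scipy.spatial.transform import Rotation as R
def T_wc(n):
    p=camera_params(n); T=np.eye(4)
    if 'hand_eye' in p:
        s=state(); q=s['tool_rot']; W=np.eye(4); W[:3,:3]=R.from_quat([q[1],q[2],q[3],q[0]]).as_matrix(); W[:3,3]=s['tool_pos']
        return W@np.array(p['hand_eye'])
    T[:3,:3]=R.from_rotvec(p['rvec']).as_matrix(); T[:3,3]=p['tvec']; return np.linalg.inv(T)
def cloud(n,d):
    p=camera_params(n); f=240/np.tan(np.radians(p['fovy'])/2)
    v,u=np.mgrid[:480,:640]; P=np.stack([(u-p['cx'])/f*d,(v-p['cy'])/f*d,d],-1)
    T=T_wc(n); return P@T[:3,:3].T+T[:3,3]
def save(n,f):
    im,d=grab_frame(n); cv2.imwrite('pics/'+f+'.png',im[...,::-1]); C=cloud(n,d); np.savez(f,im=im,d=d,C=C); return im,d,C
E
python3 - <<'E'
from h import *
print(state()); 
for n in('top','side'): print(camera_params(n)); save(n,n+'0')
E
```

```text
pics
{'time': 0.0, 'joint_pos': array([-1.28997397e+00,  5.33357925e-02,  1.61429831e+00,  1.56223115e-05,
        1.47600385e+00, -1.18985478e-01]), 'joint_vel': array([-0.00029407,  0.00157272,  0.00162654, -0.00046467,  0.00051412,
        0.00019719]), 'joint_efforts': array([ 3.29103903e-03, -3.93671143e+01, -3.70175958e+01,  1.94202189e-04,
        6.95652081e-03,  7.03009661e-06]), 'tool_pos': array([ 0.24311408, -0.57509941,  0.23007351]), 'tool_rot': array([-1.01993164e-03,  9.80085298e-01,  1.98574324e-01, -7.49110271e-05]), 'contact_force': array([-0.78763426,  0.67854379, -0.19355303]), 'ft_torque': array([ 0.02798938, -0.01108607,  0.04128417]), 'grasp_force': 0.0, 'gripper_width': 0.999583051982974}
{'fovy': 48.57964252247557, 'cx': 326.30065081825694, 'cy': 253.44704128113432, 'rvec': array([ 2.15333935, -2.16226773,  0.09839226]), 'tvec': array([0.00798595, 0.58517172, 1.50367852])}
{'fovy': 45.091242562821606, 'cx': 322.926421948002, 'cy': 237.5545243130801, 'rvec': array([ 0.70548339, -2.39220153,  1.41151524]), 'tvec': array([0.46360274, 0.25785382, 0.99741239])}
```

View pics/top0.png

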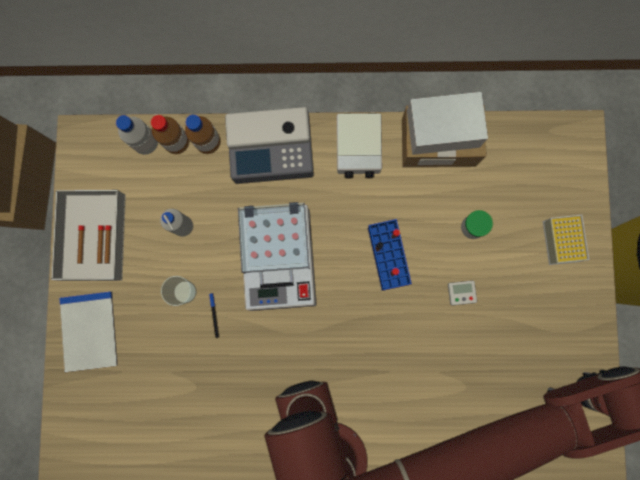

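View pics/side0.png

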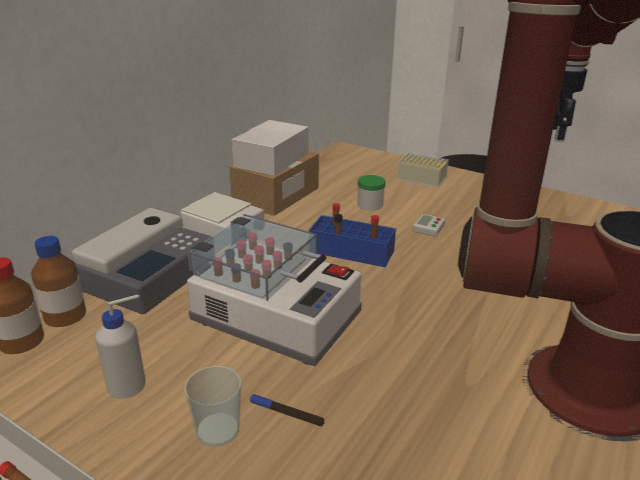

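The top view shows the heater at about (278,255), rocker at (303,291), handle bar at (277,285) and the front panel edge from (246,308) to (314,305). The rack is to its right at (390,255). Next I'll measure the poses.

Run:
```python
from h import *
D=np.load('top0.npz'); C=D['C']; im=D['im'].astype(int)
x,y,z=C[...,0],C[...,1],C[...,2]
v,u=np.mgrid[:480,:640]
box=(u>230)&(u<325)&(v>195)&(v<320)
r=box&(z>.1)&(z<.125)&(im[...,0]>120)&(im[...,1]<80)&(v>275)&(u>290)
print('red',r.sum(),C[r].mean(0),C[r].min(0),C[r].max(0))
h=box&(im.sum(2)<120)&(z>.125)&(z<.17)&(v>275)
print('handle',h.sum(),C[h].mean(0)); print(cv2.minAreaRect(C[h][:,:2].astype(np.float32)*1000))
p=box&(z>.095)&(z<.112)
print('panel',p.sum(),cv2.minAreaRect(C[p][:,:2].astype(np.float32)*1000))
a=box&(z>.09)&(z<.18); rc=cv2.minAreaRect(C[a][:,:2].astype(np.float32)*1000)
print('all',rc,cv2.boxPoints(rc))
print('z',np.median(z[p]))
k=(u>365)&(u<415)&(v>215)&(v<295)&(z>.04)&(z<.075); print('rack',cv2.boxPoints(cv2.minAreaRect(C[k][:,:2].astype(np.float32)*1000)))
# side view red/handle
D=np.load('side0.npz'); C=D['C']; im=D['im'].astype(int); v,u=np.mgrid[:480,:640]; z=C[...,2]
r=(u>315)&(u<360)&(v>255)&(v<285)&(im[...,0]>100)&(im[...,1]<70)
print('side red',r.sum(),C[r].mean(0))
h=(u>290)&(u<330)&(v>250)&(v<285)&(im.sum(2)<110)&(z>.135)&(z<.165)
print('side handle',h.sum(),C[h].mean(0),C[h].min(0),C[h].max(0))
g=cv2.imread('pics/top0.png')[190:320,225:330]; cv2.imwrite('pics/c.png',cv2.resize(g,None,fx=4.5,fy=4.5,interpolation=2))
```

```text
red 98 [0.47633477 0.06756588 0.11358943] [0.4579558  0.05407144 0.10540355] [0.49336806 0.07904554 0.12284916]
handle 63 [0.48942122 0.13694537 0.15152996]
((488.94903564453125, 136.98313903808594), (6.919085502624512, 79.08763122558594), 6.249730587005615)
panel 2347 ((568.906982421875, 141.5856475830078), (277.4208984375, 190.41697692871094), 4.047877311706543)
all ((568.8855590820312, 141.60733032226562), (277.41961669921875, 190.42636108398438), 4.061164379119873) [[423.78094 226.75781]
 [437.26715  36.80961]
 [713.9902   56.45685]
 [700.50397 246.40506]]
z 0.10568563605203529
rack [[ 478.08954 -153.70064]
 [ 495.79572 -235.26479]
 [ 682.83453 -194.66179]
 [ 665.12836 -113.09764]]
side red 147 [0.47271622 0.07238543 0.11247468]
side handle 10 [0.48488576 0.12663578 0.14761866] [0.48071973 0.10106656 0.14408236] [0.48928319 0.17347242 0.15089084]
```

View pics/c.png

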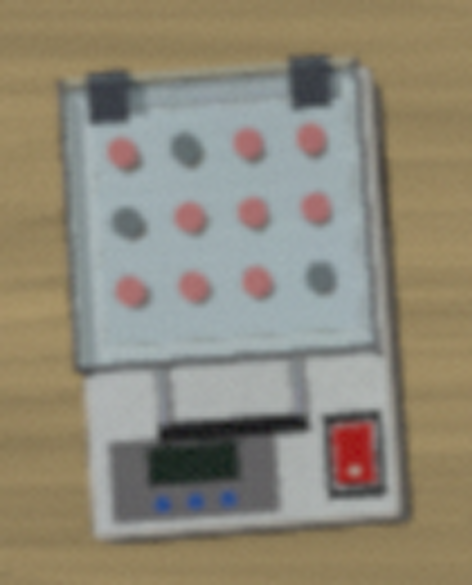

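The housing fit agrees with the given sizes: 277 x 190 mm, panel at z 0.106, yaw 4.05°, centre (0.569, 0.1416). The predicted pivot (0.474, 0.067) and handle (0.489, 0.136) also match the direct readings.

```bash
cat >> h.py <<'E'
YAW=np.radians(4.05); CEN=np.array([.569,.1416])
def H(x,y,z): c,s=np.cos(YAW),np.sin(YAW); return np.array([CEN[0]+c*x-s*y,CEN[1]+s*x+c*y,z])
RT=R.from_euler('z',YAW+np.pi/2)*R.from_euler('x',np.pi)   # tool y along heater x, pointing down
def go(*P):
    s=state(); q=s['tool_rot']; Rc=R.from_quat([q[1],q[2],q[3],q[0]])
    print('t',s['time'],'pos',s['tool_pos'].round(4),'F',s['contact_force'].round(1),'w',round(s['gripper_width'],3),'g',round(s['grasp_force'],1))
    for p in P: print(p.round(3),(Rc.inv().apply(p-s['tool_pos'])/.025).round(2),np.degrees((Rc.inv()*RT).as_rotvec()).round(2)/8)
E
python3 - <<'E'
from h import *
go(H(-.124,-.068,.22),H(-.124,-.068,.14))
E
```

```text
t 0.1 pos [ 0.2431 -0.5752  0.2302] F [ 0.7 -0.1  0.1] w 1.005 g 0.0
[0.45  0.065 0.22 ] [ 17.59 -20.36   0.45] [-0.01   -0.01   -8.8925]
[0.45  0.065 0.14 ] [ 17.59 -20.36   3.65] [-0.01   -0.01   -8.8925]
```

{"method": "jog_arm", "body": {"targets": [[[17.6,-20.35,0.45],[0,0,-8.9],0],[[17.6,-20.35,0.45],[0,0,-8.9],0],[[17.6,-20.35,0.45],[0,0,-8.9],0],[[17.6,-20.35,0.45],[0,0,-8.9],0],[[17.6,-20.35,0.45],[0,0,-8.9],0],[[17.6,-20.35,0.45],[0,0,-8.9],0],[[17.6,-20.35,0.45],[0,0,-8.9],0],[[17.6,-20.35,0.45],[0,0,-8.9],0]]}}

```text
time: 1.1
tool_pos: [0.3973, -0.0981, 0.2227]
tool_rot: [0.0, 0.681, 0.732, 0.0]
contact_force: [1.2, -0.7, 0.3]
gripper_width: 0.001
grasp_force: 0.0
```

Run:
```python
from h import *
go(H(-.124,-.068,.22),H(-.124,-.068,.14))
```

```text
t 1.1 pos [ 0.3973 -0.0981  0.2227] F [ 1.2 -0.7  0.3] w 0.001 g 0.0
[0.45  0.065 0.22 ] [6.36 2.57 0.11] [0.00375 0.00125 0.0075 ]
[0.45  0.065 0.14 ] [6.36 2.57 3.31] [0.00375 0.00125 0.0075 ]
```

{"method": "jog_arm", "body": {"targets": [[[6.35,2.6,0.1],[0,0,0],0],[[6.35,2.6,0.1],[0,0,0],0],[[6.35,2.6,0.1],[0,0,0],0],[[6.35,2.6,0.1],[0,0,0],0],[[6.35,2.6,2.5],[0,0,0],0],[[6.35,2.6,2.5],[0,0,0],0],[[6.35,2.6,2.5],[0,0,0],0]]}}

```text
time: 1.98
tool_pos: [0.4513, 0.0622, 0.1618]
tool_rot: [0.0, 0.682, 0.732, 0.0]
contact_force: [0.3, -0.2, 1.2]
gripper_width: 0.002
grasp_force: 0.0
```

Run:
```python
from h import *
go(H(-.124,-.068,.13),H(-.124,-.068,.1095))
im,d,C=save('wrist','w1')
```

```text
t 1.975 pos [0.4513 0.0622 0.1618] F [ 0.3 -0.2  1.2] w 0.002 g 0.0
[0.45  0.065 0.13 ] [ 0.12 -0.04  1.27] [ 0.0075   0.0025  -0.00125]
[0.45  0.065 0.11 ] [ 0.12 -0.04  2.09] [ 0.0075   0.0025  -0.00125]
```

View pics/w1.png

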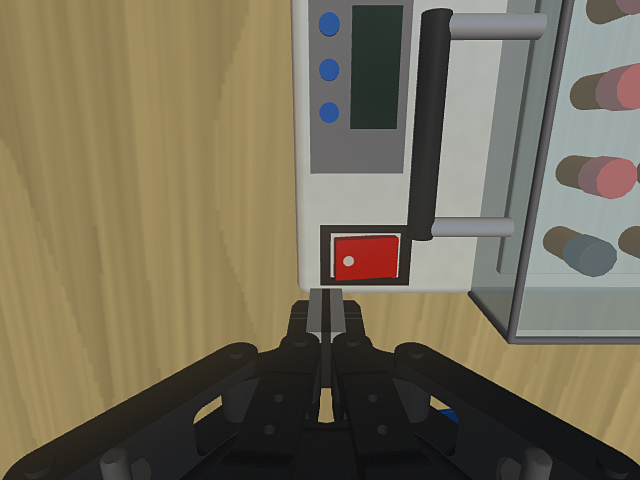

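The wrist view shows the closed tips at about (327,295) and the rocker at (333–398, 235–280) with its white dot at (348,261). I'll check the rocker position from this closer view.

Run:
```python
from h import *
D=np.load('w1.npz'); C=D['C']; im=D['im'].astype(int); v,u=np.mgrid[:480,:640]
r=(u>315)&(u<410)&(v>220)&(v<290)&(im[...,0]>110)&(im[...,1]<70)
P=C[r]; print(r.sum(),np.median(P,0)); print(cv2.minAreaRect(P[:,:2].astype(np.float32)*1000),P[:,2].min(),P[:,2].max())
print('piv pred',H(-.1,-.068,.11))
b=(u>412)&(u<450)&(v>12)&(v<235)&(im.sum(2)<150)&(C[...,2]>.135)
print('bar',cv2.minAreaRect(C[b][:,:2].astype(np.float32)*1000),C[b][:,2].max(),'pred',H(-.08,0,.147))
```

```text
2350 [0.47354484 0.06905763 0.11394347]
((469.0978088378906, 98.05209350585938), (36.39641189575195, 85.8598861694336), 8.387224197387695) 0.10815215130945544 0.30528915734985557
piv pred [0.47405236 0.06670711 0.11      ]
bar ((469.0550231933594, 136.94149780273438), (48.210514068603516, 86.60731506347656), 3.859917163848877) 0.30528915734985557 pred [0.48919978 0.13594984 0.147     ]
```

{"method": "jog_arm", "body": {"targets": [[[0.2,0.08,1.2],[0,0,0],0],[[0.2,0.08,1.6],[0,0,0],0],[[0.2,0.08,1.8],[0,0,0],0],[[0.2,0.08,1.9],[0,0,0],0],[[0.2,0.08,2.0],[0,0,0],0],[[0.2,0.08,2.1],[0,0,0],0],[[0.2,0.08,2.1],[0,0,0],0]]}}

```text
time: 2.9
tool_pos: [0.4528, 0.0678, 0.1102]
tool_rot: [0.0, 0.681, 0.732, -0.0]
contact_force: [-7.2, -0.8, 12.3]
gripper_width: 0.002
grasp_force: 6.5
```

Run:
```python
from h import *
go(H(-.120,-.068,.1085))
```

```text
t 2.9 pos [0.4528 0.0678 0.1102] F [-7.2 -0.8 12.3] w 0.002 g 6.5
[0.454 0.065 0.108] [-0.1   0.05  0.07] [-0.00125  0.005    0.00875]
```

{"method": "jog_arm", "body": {"targets": [[[0,0,0.08],[0,0,0],0],[[0,0,0.08],[0,0,0],0],[[0,0,0.08],[0,0,0],0],[[0,0,-2],[0,0,0],0],[[0,0,-3],[0,0,0],0],[[0,0,-3],[0,0,0],40],[[0,0,-3],[0,0,0],40],[[0,0,-3],[0,0,0],40]]}}

```text
time: 3.9
tool_pos: [0.4514, 0.068, 0.181]
tool_rot: [-0.001, 0.681, 0.732, -0.001]
contact_force: [0.3, -0.2, -0.5]
gripper_width: 0.398
grasp_force: 0.0
```

Run:
```python
from h import *
go(H(-.082,0,.205),H(-.082,0,.128))
im,d,C=save('wrist','w2')
v,u=np.mgrid[:480,:640]; i=im.astype(int)
r=(u>300)&(u<430)&(v>180)&(v<330)&(i[...,0]>110)&(i[...,1]<70)&(C[...,2]>.1)&(C[...,2]<.125)
P=C[r]-H(-.1,-.068,0); X=P[:,0]*np.cos(YAW)+P[:,1]*np.sin(YAW)
print(r.sum(),np.polyfit(X,P[:,2],1))
b=(C[...,2]>.135)&(C[...,2]<.158)&(i.sum(2)<150); Q=(C[b]-H(0,0,0))@np.array([[np.cos(YAW),-np.sin(YAW)],[np.sin(YAW),np.cos(YAW)],[0,0]])
k=(abs(Q[:,0]+.08)<.012)&(abs(Q[:,1])<.05); print(k.sum(),Q[k].min(0),Q[k].max(0),np.median(Q[k],0),C[b][k][:,2].max())
D=np.load('w1.npz'); C=D['C']; i=D['im'].astype(int)
r=(u>315)&(u<410)&(v>220)&(v<290)&(i[...,0]>110)&(i[...,1]<70)&(C[...,2]<.125)
P=C[r]-H(-.1,-.068,0); X=P[:,0]*np.cos(YAW)+P[:,1]*np.sin(YAW); print('before',np.polyfit(X,P[:,2],1))
```

```text
t 3.9 pos [0.4514 0.068  0.181 ] F [ 0.3 -0.2 -0.5] w 0.398 g 0.0
[0.487 0.136 0.205] [ 2.6   1.62 -0.96] [-0.0225 -0.0025  0.0075]
[0.487 0.136 0.128] [2.6  1.63 2.12] [-0.0225 -0.0025  0.0075]
2010 [0.15613275 0.11335611]
4589 [-0.088075   -0.04352614] [-0.07652967  0.04623818] [-0.08355412  0.00617865] 0.1539556965275854
before [-0.16056721  0.11387621]
```

View pics/w2.png

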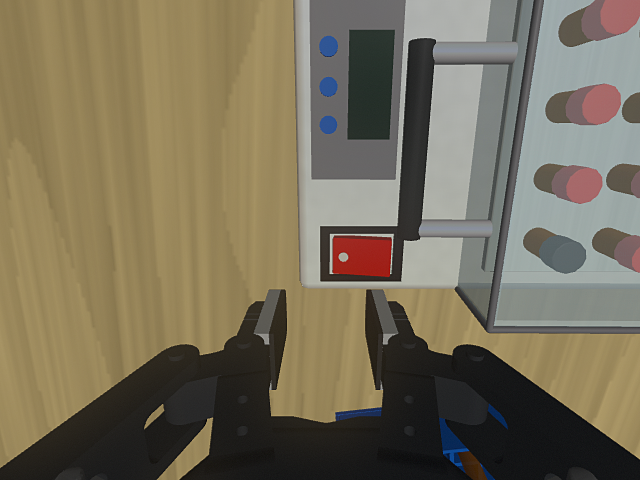

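The rocker slope changed from -0.160 to +0.156, so it is fully off. The bar sits at heater x -0.082, y 0.001. Next is the handle.

{"method": "jog_arm", "body": {"targets": [[[0,0,-1],[0,0,0],40],[[2.6,1.62,-1],[0,0,0],40],[[2.6,1.62,-1],[0,0,0],40],[[2.6,1.62,-1],[0,0,0],40],[[2.6,1.62,1],[0,0,0],40],[[2.6,1.62,1],[0,0,0],40],[[2.6,1.62,1],[0,0,0],40]]}}

```text
time: 4.82
tool_pos: [0.4882, 0.1352, 0.1587]
tool_rot: [0.0, 0.682, 0.732, 0.0]
contact_force: [-0.3, -0.6, 1.0]
gripper_width: 0.401
grasp_force: 0.0
```

Run:
```python
from h import *
go(H(-.082,0,.128))
im,d,C=save('wrist','w3')
```

```text
t 4.825 pos [0.4882 0.1352 0.1587] F [-0.3 -0.6  1. ] w 0.401 g 0.0
[0.487 0.136 0.128] [ 0.03 -0.04  1.23] [0.0025  0.00125 0.00125]
```

View pics/w3.png

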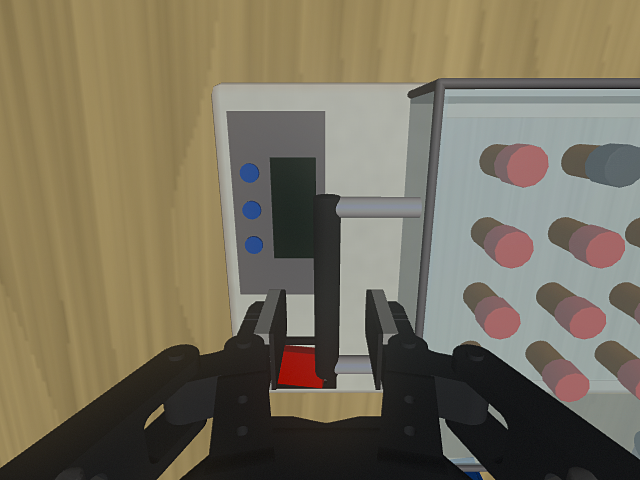

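The bar (column ~327) is centred between the pads (287–368), and the rear finger clears the hood wall (~430). I'll go down and pinch it.

{"method": "jog_arm", "body": {"targets": [[[0,-0.04,0.8],[0,0,0],40],[[0,-0.04,1.2],[0,0,0],40],[[0,-0.04,1.2],[0,0,0],40],[[0,-0.04,1.2],[0,0,0],0],[[0,-0.04,1.2],[0,0,0],0],[[0,-0.04,1.2],[0,0,0],0],[[0,-0.04,1.2],[0,0,0],0]]}}

```text
time: 5.75
tool_pos: [0.4887, 0.1358, 0.1289]
tool_rot: [0.001, 0.681, 0.732, 0.002]
contact_force: [5.0, -0.4, -2.2]
gripper_width: 0.113
grasp_force: 58.4
```

Run:
```python
from h import *
# arc way points relative to actual grasp, tool axes (y=heater x, z=down), units of 25 mm
r=np.hypot(.205,.034); a0=np.arctan2(.034,.205)
go(H(-.082,0,.128))
for d in range(0,64,4):
    a=a0+np.radians(d); print(d,np.round((.205-r*np.cos(a))/.025,2),np.round(-(r*np.sin(a)-.034)/.025,2))
```

```text
t 5.75 pos [0.4887 0.1358 0.1289] F [ 5.  -0.4 -2.2] w 0.113 g 58.4
[0.487 0.136 0.128] [ 0.   -0.06  0.04] [ 0.03    -0.00125  0.00625]
0 0.0 -0.0
4 0.11 -0.57
8 0.27 -1.13
12 0.46 -1.68
16 0.69 -2.21
20 0.96 -2.72
24 1.26 -3.22
28 1.6 -3.69
32 1.97 -4.14
36 2.37 -4.56
40 2.79 -4.95
44 3.25 -5.31
48 3.72 -5.64
52 4.22 -5.94
56 4.74 -6.2
60 5.28 -6.42
```

{"method": "jog_arm", "body": {"targets": [[[0,0.05,-0.3],[0,0,0],0],[[0,0.1,-0.55],[0,0,0],0],[[0,0.27,-1.13],[0,0,0],0],[[0,0.46,-1.68],[0,0,0],0],[[0,0.7,-2.2],[0,0,0],0],[[0,0.96,-2.72],[0,0,0],0],[[0,0.96,-2.72],[0,0,0],0]]}}

```text
time: 6.62
tool_pos: [0.5114, 0.1375, 0.1969]
tool_rot: [-0.0, 0.681, 0.732, -0.0]
contact_force: [-0.4, 0.2, -4.0]
gripper_width: 0.115
grasp_force: 58.6
```

```bash
cat >> h.py <<'E'
def ang():
    s=state(); q=s['tool_rot']; g=s['tool_pos']-.019*R.from_quat([q[1],q[2],q[3],q[0]]).as_matrix()[:,2]
    d=g-H(.125,0,.113); X=-(d[0]*np.cos(YAW)+d[1]*np.sin(YAW)); return np.degrees(np.arctan2(d[2],X)-np.arctan2(.034,.205)), np.hypot(X,d[2])
E
python3 - <<'E'
from h import *
go(); print(ang())
E
```

```text
t 6.625 pos [0.5114 0.1375 0.1969] F [-0.4  0.2 -4. ] w 0.115 g 58.6
(np.float64(19.95308595816853), np.float64(0.20974906856504977))
```

{"method": "jog_arm", "body": {"targets": [[[0,0.3,-0.5],[0,0,0],0],[[0,0.64,-0.97],[0,0,0],0],[[0,1.0,-1.42],[0,0,0],0],[[0,1.4,-1.84],[0,0,0],0],[[0,1.83,-2.23],[0,0,0],0],[[0,2.3,-2.6],[0,0,0],0],[[0,2.3,-2.6],[0,0,0],0]]}}

```text
time: 7.5
tool_pos: [0.5694, 0.1416, 0.2662]
tool_rot: [0.001, 0.681, 0.732, 0.001]
contact_force: [-10.2, -1.3, 10.5]
gripper_width: 0.111
grasp_force: 59.4
```

{"method": "jog_arm", "body": {"targets": [[[0,0.47,-0.33],[0,0,0],0],[[0,0.97,-0.63],[0,0,0],0],[[0,1.49,-0.89],[0,0,0],0],[[0,2.0,-1.1],[0,0,0],0],[[0,2.0,-1.1],[0,0,0],0],[[0,2.0,-1.1],[0,0,0],0],[[0,2.0,-1.1],[0,0,0],0],[[0,2.0,-1.1],[0,0,0],0]]}}

```text
time: 8.5
tool_pos: [0.6194, 0.1452, 0.2941]
tool_rot: [0.002, 0.681, 0.732, 0.002]
contact_force: [-5.9, -1.0, 9.7]
gripper_width: 0.114
grasp_force: 61.2
```

Run:
```python
from h import *
go(); print(ang()); save('side','s2')
```

```text
t 8.5 pos [0.6194 0.1452 0.2941] F [-5.9 -1.   9.7] w 0.114 g 61.2
(np.float64(60.1425626741204), np.float64(0.21358585239880062))
```

View pics/s2.png

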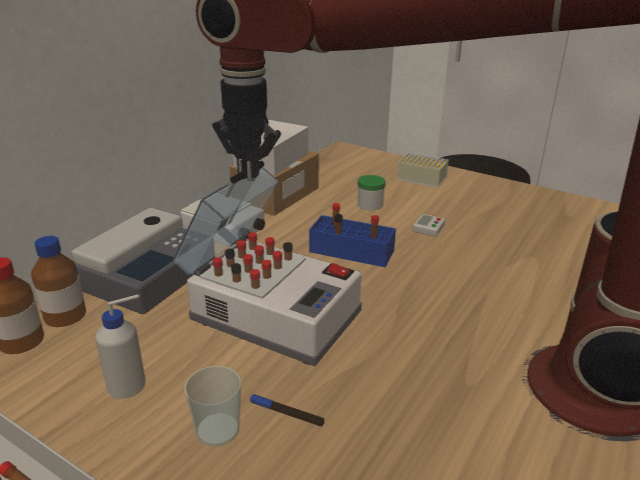

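The side view shows the guard raised, the bar in the gripper at about (247,178), and everything else standing. I'll check the angle by projecting the guard model into this picture.

Run:
```python
from h import *
im=cv2.imread('pics/s2.png'); p=camera_params('side'); f=240/np.tan(np.radians(p['fovy'])/2)
K=np.array([[f,0,p['cx']],[0,f,p['cy']],[0,0,1]]); S=4; o=np.array([150,120])
big=cv2.resize(im[120:270,150:350],None,fx=S,fy=S,interpolation=2)
for A,col in((54,(255,0,0)),(60,(0,255,0)),(66,(0,0,255))):
    a=np.radians(A)
    def W(x,y,z): return H(.125+x*np.cos(a)+z*np.sin(a),y,.113-x*np.sin(a)+z*np.cos(a))
    for seg in ([(0,.088,.05),(-.165,.088,.05),(-.165,-.088,.05),(0,-.088,.05)],[(-.165,.088,.05),(-.165,.088,0),(-.165,-.088,0),(-.165,-.088,.05)],[(-.205,.045,.034),(-.205,-.045,.034)]):
        uv=cv2.projectPoints(np.array([W(*q) for q in seg]),p['rvec'],p['tvec'],K,None)[0][:,0]
        cv2.polylines(big,[((uv-o+.5)*S).astype(np.int32)],False,col,1)
cv2.imwrite('pics/s3.png',big)
```

```text
(no output)
```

View pics/s3.png

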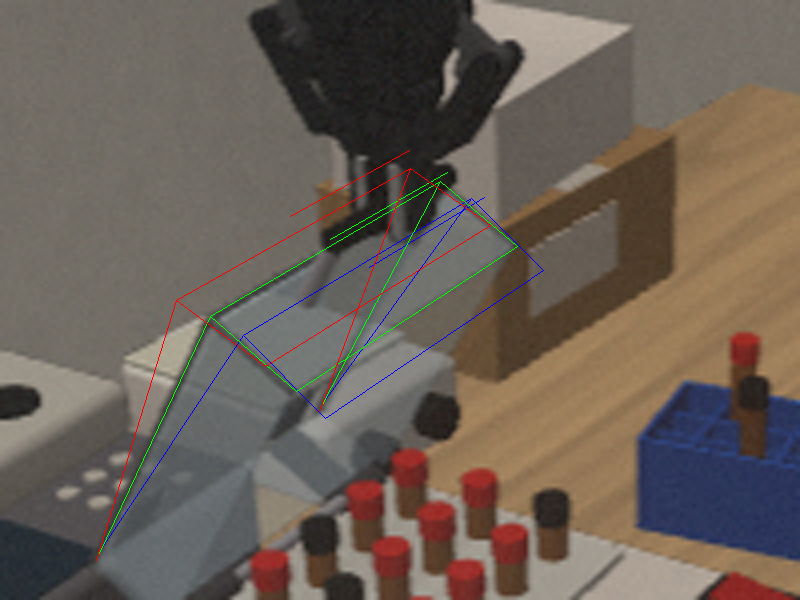

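The 60° overlay (green) lies right on the hood edges and bar. I'll hold briefly to confirm it's still, then hand in.

{"method": "jog_arm", "body": {"targets": [[[0,0,0],[0,0,0],0],[[0,0,0],[0,0,0],0],[[0,0,0],[0,0,0],0],[[0,0,0],[0,0,0],0],[[0,0,0],[0,0,0],0],[[0,0,0],[0,0,0],0]]}}

```text
time: 9.3
tool_pos: [0.6193, 0.1451, 0.2941]
tool_rot: [0.002, 0.681, 0.732, 0.002]
contact_force: [-5.9, -1.3, 9.2]
gripper_width: 0.112
grasp_force: 61.2
```

Run:
```python
from h import *
go(); a=ang(); print(a)
if abs(a[0]-60)<3 and state()['grasp_force']>20: print(job_done())
```

```text
t 9.3 pos [0.6193 0.1451 0.2941] F [-5.9 -1.3  9.2] w 0.112 g 61.2
(np.float64(60.13163421547586), np.float64(0.213572152959614))
the job is handed in; nothing more can be done
None
```

I switched the heater off with the guard still shut, then lifted the guard to about 60° and am still holding it there by its handle; the job was handed in at 9.3 s, with no verdict shown.

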